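# Lock the sampler arm with its transport pin

### The job

Lock the sampler module's arm for moving: first swing the arm, which has a post for the hand, until the hole in its end stands over the bore of the parking block. Then lift the locking pin out of its tray, lay it in the sloping rest with the handle end up and let go, so that you can take it again by its upper end. Start the pin into the arm's hole edge-first, leaning by roughly 15 degrees with its lower edge dipped into the hole, then straighten it, slide it through arm and block until its collar sits on the arm, and leave the other things on the bench where they are.

Things in the scene. Friction and masses are not known exactly. Their poses are not given: they have to be found in the camera images.
- sampler_arm (a joint): Swing of the flat aluminium arm about its upright pivot, rad, -0.3 to 1.0. At 0 the arm points along the module's -x (towards the robot at yaw 0) and its hole stands over the bore; positive turns counter-clockwise from above, taking the hole to the module's -y side. It stays where it is left (friction about 0.22 N m); nothing stops it at 0.
- eye (a point): Centre of the arm's end hole, at the arm's top face (69 mm above the bench), 170 mm from the pivot. Hole 27 mm wide, 2 mm chamfer, through a 50 x 50 x 12 mm end plate; the arm is 30 mm wide, 12 mm thick. Axes: z up, x from the hole towards the pivot.
- post (a point): The upright black post on the arm by which it is swung: 18 mm diameter, 48 mm tall, standing on the arm's top face 80 mm from the pivot (90 mm from the hole). The point is half-way up the post, 93 mm above the bench.
- bore (a point): Centre of the mouth of the upright bore in the fixed parking block (64 x 64 mm aluminium), 55 mm above the bench; bore 25.8 mm wide, 2 mm chamfer, 45 mm deep. The arm passes 2 mm above the block. Axes: z up, x towards the arm's pivot, 170 mm away. A white housing 60 mm tall begins 230 mm from the bore in +x.
- pin_mid (a point): Middle of the 140 mm pin, z from foot to handle end. Steel shank 24 mm dia, 54 mm long (chamfered foot at z -70 mm), collar 36 mm dia (z -16 to -10), grey round handle 26 mm dia (z -10 to +70). About 0.25 kg, balance point near z -25. At the start it lies level in the tray, axis 34 mm above the bench, handle end roughly towards the robot.
- pin_foot (a point): Centre of the pin's flat foot (lower end of the shank). Axes as the pin's.
- pin_collar (a point): Centre of the collar's underside, 54 mm from the foot; this face comes to sit on the arm's top face. Axes as the pin's.
- rest_seat (a point): Middle of the pin when it lies in the sloping rest, foot against the stop; 97 mm above the bench. White stand, two open V saddles 12 mm wide, 22 and 72 mm from the foot. Axes: z up; low end at +x, high end at -x: foot-to-handle is (-.707, 0, .707). Lay the pin in along (-.707, 0, -.707), lift it out the opposite way (its collar lies below the upper saddle). Handle free from 80 mm up.
- tray: Fixed white tray, 170 x 85 mm, two V saddles holding the lying pin; origin: centre of its underside, x along the pin, foot end at +x, handle end at -x. The saddles are 12 mm wide, centred 20 mm and 122 mm from the foot; free between them.
- reagent: Bystander: white bottle with a blue cap, 64 mm diameter, 150 mm tall; origin at the centre of its underside.
- jar: Bystander: amber jar with a white cap, 60 mm diameter, 80 mm tall; origin at the centre of its underside.
- carton: Bystander: paper-white carton 60 x 80 x 60 mm; origin at the centre of its underside.

How it is judged:
By the outcome, as a careful person would: the job done as asked, in the order asked, and still so for the second after the job is handed in, with the robot touching nothing.
It also fails if it takes over 72 s, if anything falls off the work surface, if the arm or the gripper's body presses on something with over 40 N, if the wrist force passes 120 N, or if a joint passes its speed limit or range.

### The arm

A 7-joint arm with a two-finger parallel gripper is mounted at the origin on the work surface. World frame = base frame: x ahead of the robot, y to its left, z up, the work surface at z = 0. Lengths are in m, angles in rad, forces in N, time in s.
With the tool pointing down it reaches from about 0.4 to 0.9 m from the base axis. Payload 5.5 kg.
Tool frame: the origin (TCP) lies midway between the tips of the shut fingers; the grasp point (between the pads) lies 19 mm behind it (manip.grip_depth is the distance from the TCP to the grasp point, in m); z points along the fingers, x is the direction in which the jaws open and shut, and the axes are right-handed (so a half turn about z gives the same grasp; the last joint's range is limited). The gripper opens to 92 mm and grips with 3 to 60 N. Pads are 19 mm wide; open, the fingers measure 130 mm over their backs; the gripper's body (75 mm by 190 mm) begins 47 mm behind the grasp point.
Start: joints at [1.527, 0.501, -0.427, 1.55, 0.221, 1.138, -0.21], TCP at [0.196, -0.62, 0.227] pointing down, gripper open.
Joint ranges: [-2.88, 2.88], [-0.31, 2.03], [-1.54, 1.56], [0.2, 2.42], [-1.41, 4.55], [0.19, 2.02], [-2.57, 2.57]. Speed limits (rad/s): [2.57, 2.57, 3.14, 3.14, 3.14, 3.14, 3.14].

### API

Orientations are given as a unit quaternion [x, y, z, w].
In Python, from bench import manip, effector, viewer gives the robot as it stands. Calls block until the motion is done:
- manip.move_pose(position, orientation): joint-space move of the TCP to a pose.
- manip.servo_line(position, ori=None, vel=0.15): straight line of the TCP; ori=None keeps the orientation; vel is the mean speed in m/s.
- manip.movej(angles): joint-space move.
- effector.open_jaws() and effector.close(f_grip=None): open the fingers fully, or close them until they stop; f_grip is the grip in N (None keeps the last).
- manip.sleep(seconds).
- manip.solve_ik(position, orientation): joint angles nearest the present ones, or None.
- viewer.get_image(name): name is "side" or "top" or "wrist"; returns the picture (480x640x3 uint8, red, green, blue); there is no depth.
- viewer.get_calibration(name): a dict with "vfov" (degrees; the focal length in pixels is half the picture's height over the tangent of half this angle, whatever the lens; pixels are square), "cx", "cy" (the principal point, pixels), "eye" and "attitude" of the camera in the world. Camera axes: x right, y down, z forward; pixel columns grow to the right and rows downward; lengths in m; the calibration is good to about 2 mm. A picture is of the moment at which its call begins: read the wrist's pose just before it. get_calibration takes no time and is no camera call; for the wrist camera it gives the pose at the moment of the call.
A pose or a line that the arm cannot do raises manip.PlanningError and nothing moves.
- manip.hand_in(): hands the job in, once; it reports no verdict.
Readings, each from a call of its own:
- manip.current_clock(): time.
- manip.current_q(): joint angles.
- manip.current_joint_velocities(): joint speeds.
- manip.current_tau(): joint torques, N m.
- manip.current_tool_pos(): TCP position.
- manip.current_tcp_rot(): TCP orientation.
- manip.current_force(): force on the tool from outside, world axes, zero at the start.
- manip.current_wrist_torque(): the same for the moment, N m.
- manip.current_finger_gap(): finger opening in m.
Only numpy, scipy, OpenCV 4.12 (cv2) and the standard library are available. Lean on these libraries where they do the work, as an engineer would, in place of code of your own. Each camera call takes 0.05 s, during which the arm holds its last target.

## Working session

There is one attempt and no reset: what is moved stays moved. The work goes in short steps, each a Python script; the robot and the scene stay as the last script left them, time stands still between calls to the robot, and variables do not carry over. Pictures are saved under pics/ and viewed, and the job is handed in when it is done.

```bash
ls; mkdir -p pics; python3 - <<'E'
from bench import manip, effector, viewer
import cv2
for n in ["side","top","wrist"]:
    c=viewer.get_calibration(n); print(n,c)
    im=viewer.get_image(n); cv2.imwrite(f"pics/{n}0.png",im[:,:,::-1])
print(manip.current_clock(), manip.current_tool_pos(), manip.current_tcp_rot(), manip.grip_depth)
E
```

```text
pics
side {'vfov': 55.76487647109602, 'cx': 322.1233971322008, 'cy': 239.98151248722652, 'eye': array([0.42228267, 0.86854739, 0.6669644 ]), 'attitude': array([-0.05521684,  0.88199345, -0.46604301,  0.04292522])}
top {'vfov': 49.02942776472858, 'cx': 320.7552147805808, 'cy': 240.81061250516086, 'eye': array([0.48732844, 0.00407851, 1.38068761]), 'attitude': array([ 0.70884515, -0.70456489,  0.01905737, -0.02763482])}
wrist {'vfov': 58.00526761141999, 'cx': 318.22601564959626, 'cy': 239.3460600625306, 'eye': array([ 0.27271908, -0.59408288,  0.38423302]), 'attitude': array([ 0.79741377, -0.58416151, -0.08920166,  0.12218705])}
0.15 [ 0.19611011 -0.61915997  0.2259043 ] [ 8.06840761e-01 -5.90768508e-01 -5.75466447e-04 -4.74534287e-04] 0.0188
```

View pics/top0.png

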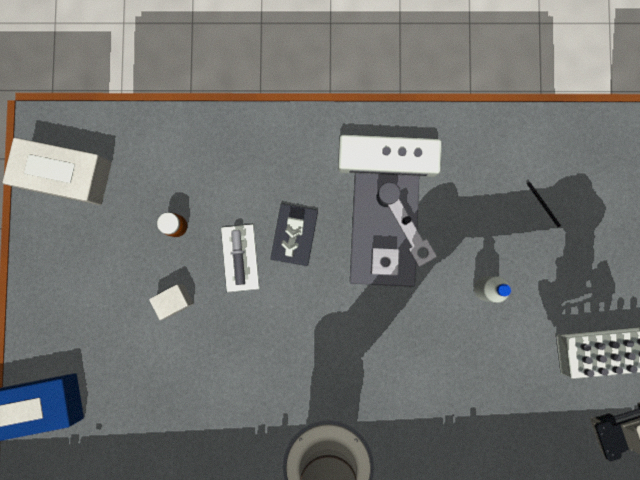

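View pics/side0.png

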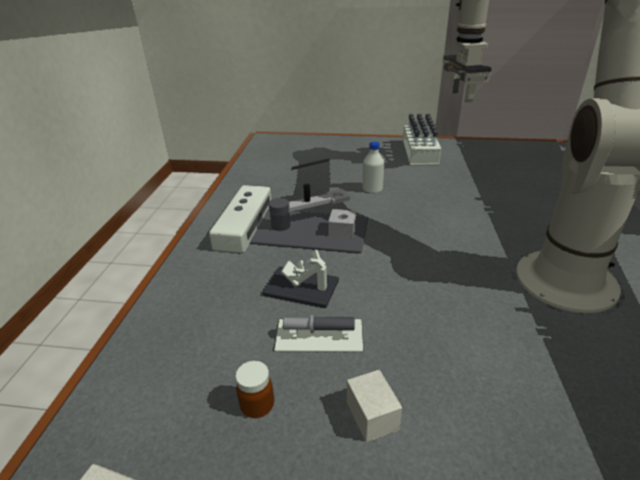

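View pics/wrist0.png

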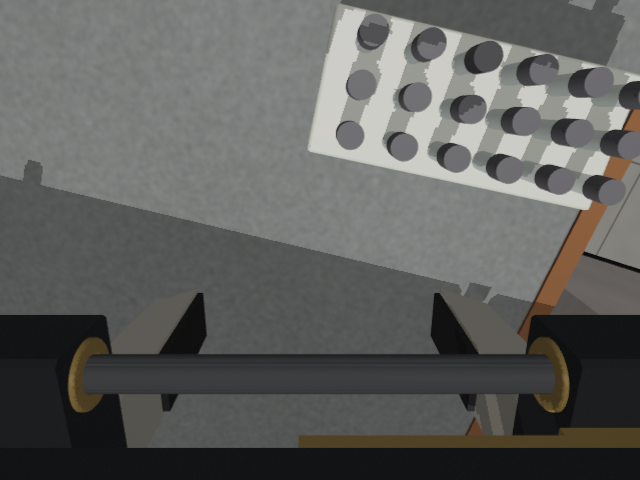

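```bash
cat > h.py <<'E'
import numpy as np, cv2
from scipy.spatial.transform import Rotation as R
def cal(c):
    f=240/np.tan(np.radians(c['vfov'])/2)
    return f,c['cx'],c['cy'],np.array(c['eye']),R.from_quat(c['attitude']).as_matrix()
def ray(c,u,v):
    f,cx,cy,e,M=cal(c); d=M@np.array([(u-cx)/f,(v-cy)/f,1.]); return e,d/np.linalg.norm(d)
def onz(c,u,v,z):
    e,d=ray(c,u,v); return e+d*(z-e[2])/d[2]
def proj(c,p):
    f,cx,cy,e,M=cal(c); q=M.T@(np.array(p)-e); return np.array([cx+f*q[0]/q[2],cy+f*q[1]/q[2]])
def tri(c1,p1,c2,p2):
    a,d=ray(c1,*p1); b,g=ray(c2,*p2)
    A=np.stack([d,-g],1); s=np.linalg.lstsq(A,b-a,rcond=None)[0]
    P,Q=a+s[0]*d,b+s[1]*g; return (P+Q)/2,np.linalg.norm(P-Q)
E
python3 - <<'E'
import cv2
a=cv2.imread('pics/top0.png')
c=a[170:310,130:450]; cv2.imwrite('pics/topz1.png',cv2.resize(c[:, :],None,fx=2.5,fy=2.5,interpolation=cv2.INTER_CUBIC))
c=a[160:300,330:450]; cv2.imwrite('pics/topz2.png',cv2.resize(c,None,fx=4.2,fy=4.2,interpolation=cv2.INTER_CUBIC))
c=a[190:300,210:330]; cv2.imwrite('pics/topz3.png',cv2.resize(c,None,fx=5,fy=5,interpolation=cv2.INTER_CUBIC))
E
```

```text
(no output)
```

View pics/topz2.png

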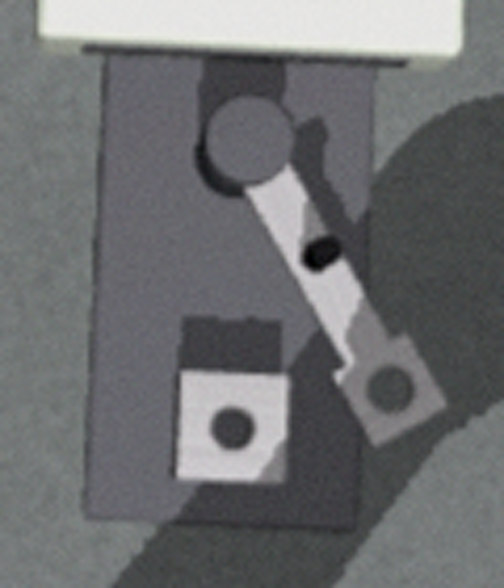

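View pics/topz3.png

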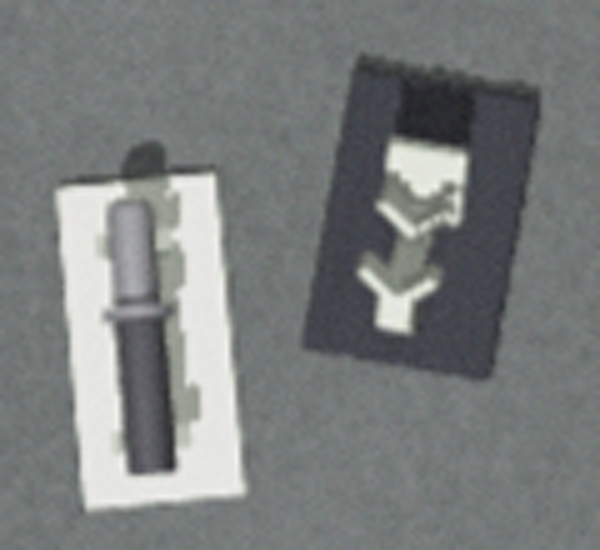

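```bash
python3 - <<'E'
import sys; sys.path.insert(0,'.')
from h import *
from bench import viewer, manip
c=viewer.get_calibration('top'); s=viewer.get_calibration('side')
a=cv2.imread('pics/top0.png')
def z2(u,v): return (u/4.2+330-.5,v/4.2+160-.5)
def z3(u,v): return (u/5+210-.5,v/5+190-.5)
B=onz(c,*z2(232,429),.055); E=onz(c,*z2(391,389),.069)
P0=onz(c,*z2(313,257),.069); P1=onz(c,*z2(330,246),.117)
print('bore',B,'eye',E,'postfoot',P0,'posttop',P1,'pv',onz(c,*z2(251,140),.09))
u=(E-P0)[:2]; print('eye-post',np.linalg.norm(u)); u/=np.linalg.norm(u)
pv=E[:2]-.17*u; print('pivot from arm',pv, 'bore-pivot',np.linalg.norm(pv-B[:2]), 'yaw',np.degrees(np.arctan2(*(pv-B[:2])[::-1])))
blk=np.array([onz(c,*z2(*p),.055)[:2] for p in [(180,371),(290,376),(286,482),(176,480)]]);print('block',blk, blk.mean(0))
F=onz(c,*z3(130,203),.034);H=onz(c,*z3(152,471),.034);print('pin foot/handle',F,H,np.linalg.norm(F-H),np.degrees(np.arctan2(*(F-H)[:2][::-1])))
for n,p in dict(tr=[(57,186),(215,171),(245,494),(86,510)],rb=[(361,60),(540,92),(492,380),(304,348)]).items():
    q=np.array([onz(c,*z3(*k),.006)[:2] for k in p]); print(n,q,q.mean(0),np.degrees(np.arctan2(*((q[0]+q[1]-q[2]-q[3])[::-1]))))
    print(np.linalg.norm(q[0]-q[1]),np.linalg.norm(q[1]-q[2]))
E
```

```text
bore [ 0.52338194 -0.14077749  0.055     ] eye [ 0.54727112 -0.23337005  0.069     ] postfoot [ 0.62562124 -0.18754801  0.069     ] posttop [ 0.62694981 -0.19029259  0.117     ] pv [ 0.69232755 -0.14837329  0.09      ]
eye-post 0.09076564234705188
pivot from arm [ 0.69401741 -0.14754741] bore-pivot 0.1707697085291772 yaw -2.2720041235685247
block [[ 0.55797021 -0.10968142]
 [ 0.55535248 -0.17554629]
 [ 0.49192158 -0.17295124]
 [ 0.49269358 -0.10729117]] [ 0.52448446 -0.14136753]
pin foot/handle [0.60273207 0.24027543 0.034     ] [0.46533901 0.22664805 0.034     ] 0.13806722259852933 5.664376269870963
tr [[0.61389148 0.28379525]
 [0.62224975 0.20071521]
 [0.45325498 0.1825119 ]
 [0.44438544 0.26541547]] [0.53344541 0.23310946] 6.168236721023871
0.08349942340867336 0.16997233630945566
rb [[0.68136689 0.1245792 ]
 [0.66486958 0.03017558]
 [0.51342    0.05420339]
 [0.5295282  0.15269584]] [0.59729617 0.0904135 ] -9.755504007884328
0.09583425652580929 0.15334376173311332
```

```bash
cat >> h.py <<'E'
def quat(zaxis,xaxis):
    z=np.array(zaxis,float); z/=np.linalg.norm(z); x=np.array(xaxis,float); x-=z*(x@z); x/=np.linalg.norm(x)
    return R.from_matrix(np.stack([x,np.cross(z,x),z],1)).as_quat()
def rz(d):
    d=np.radians(d); return np.array([np.cos(d),np.sin(d),0])
E
python3 - <<'E'
import sys; sys.path.insert(0,'.')
from h import *
from bench import viewer, manip
c=viewer.get_calibration('wrist'); M=R.from_quat(manip.current_tcp_rot()).as_matrix(); p=np.array(manip.current_tool_pos())
t=M.T@(np.array(c['eye'])-p); print('cam in tool',t); print(M.T@R.from_quat(c['attitude']).as_matrix())
# view candidates: camera over point
q0=manip.current_q()
for ang in range(0,360,30):
    q=quat([0,0,-1],rz(ang)); 
    for xy in [(.5,.0),(.55,.05),(.55,-.1)]:
      for h in (.3,.36):
        s=manip.solve_ik([xy[0],xy[1],h],q)
        cam=R.from_quat(q).as_matrix()@t+np.array([*xy,h])
        if h==.3: print(ang,xy,h,None if s is None else np.round(s,2),np.round(cam,2))
E
```

```text
cam in tool [-0.00095182 -0.08063109 -0.15845341]
[[ 9.99997418e-01 -1.05991348e-03  2.01035883e-03]
 [ 4.09946923e-04  9.54201847e-01  2.99163278e-01]
 [-2.23537530e-03 -2.99161681e-01  9.54199817e-01]]
0 (0.5, 0.0) 0.3 [ 0.95  0.32 -1.2   1.81  0.32  1.23 -0.34] [0.5  0.08 0.46]
0 (0.55, 0.05) 0.3 [ 0.67  0.4  -1.04  1.7   0.36  1.26 -0.45] [0.55 0.13 0.46]
0 (0.55, -0.1) 0.3 [ 0.94  0.41 -1.05  1.68  0.37  1.26 -0.19] [ 0.55 -0.02  0.46]
30 (0.5, 0.0) 0.3 [ 0.99  0.36 -1.27  1.81  0.36  1.24  0.14] [0.46 0.07 0.46]
30 (0.55, 0.05) 0.3 [ 0.7   0.41 -1.08  1.7   0.38  1.26  0.06] [0.51 0.12 0.46]
30 (0.55, -0.1) 0.3 [ 0.96  0.43 -1.09  1.68  0.4   1.27  0.31] [ 0.51 -0.03  0.46]
60 (0.5, 0.0) 0.3 [ 1.    0.36 -1.29  1.81  0.37  1.24  0.65] [0.43 0.04 0.46]
60 (0.55, 0.05) 0.3 [ 0.7   0.41 -1.08  1.7   0.38  1.26  0.58] [0.48 0.09 0.46]
60 (0.55, -0.1) 0.3 [ 1.02  0.49 -1.2   1.68  0.47  1.3   0.78] [ 0.48 -0.06  0.46]
90 (0.5, 0.0) 0.3 [ 0.88  0.28 -1.1   1.82  0.26  1.21  1.28] [ 0.42 -0.    0.46]
90 (0.55, 0.05) 0.3 [ 0.81  0.53 -1.29  1.7   0.52  1.32  0.98] [0.47 0.05 0.46]
90 (
[... 1340 characters left out ...]
.81  0.31  1.22 -1.91] [0.58 0.   0.46]
270 (0.55, 0.05) 0.3 [ 0.79  0.5  -1.25  1.7   0.49  1.31 -2.13] [0.63 0.05 0.46]
270 (0.55, -0.1) 0.3 [ 0.83  0.36 -0.88  1.68  0.29  1.24 -1.69] [ 0.63 -0.1   0.46]
300 (0.5, 0.0) 0.3 [ 0.96  0.33 -1.22  1.81  0.33  1.23 -1.4 ] [0.57 0.04 0.46]
300 (0.55, 0.05) 0.3 [ 0.73  0.43 -1.13  1.7   0.41  1.27 -1.54] [0.62 0.09 0.46]
300 (0.55, -0.1) 0.3 [ 0.87  0.38 -0.94  1.68  0.32  1.25 -1.19] [ 0.62 -0.06  0.46]
330 (0.5, 0.0) 0.3 [ 0.97  0.33 -1.23  1.81  0.33  1.23 -0.88] [0.54 0.07 0.46]
330 (0.55, 0.05) 0.3 [ 0.68  0.4  -1.05  1.7   0.36  1.26 -0.97] [0.59 0.12 0.46]
330 (0.55, -0.1) 0.3 [ 0.91  0.39 -1.    1.68  0.35  1.26 -0.69] [ 0.59 -0.03  0.46]
```

```bash
python3 - <<'E'
import sys; sys.path.insert(0,'.')
from h import *
from bench import viewer, manip
manip.movej([0.05,.2,0,1.72,0,1.2,1.57])
print(manip.current_tool_pos(),manip.current_clock())
p=np.array(manip.current_tool_pos())
q=quat([0,0,-1],rz(90))
s=manip.solve_ik([.55,.0,.33],q); print(s)
manip.move_pose([.55,0,.33],q); print(manip.current_tool_pos(),manip.current_clock())
manip.sleep(.2)
c=viewer.get_calibration('wrist'); im=viewer.get_image('wrist'); cv2.imwrite('pics/w1.png',im[:,:,::-1])
import pickle; pickle.dump(c,open('pics/w1.pkl','wb'))
E
```

```text
[ 0.5484702  -0.05544135  0.31728185] 2.5417
[-0.0142934   0.20503533 -0.04059801  1.68527933  0.0087037   1.25145354
  1.51402186]
[0.55044835 0.00190798 0.33029299] 2.875
```

View pics/w1.png

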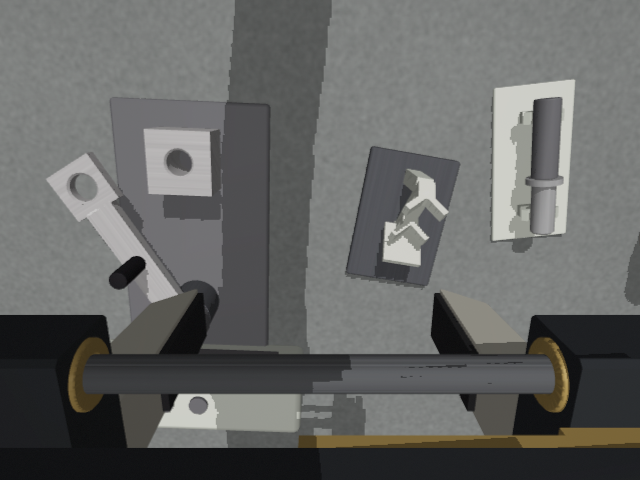

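```bash
python3 - <<'E'
import cv2
a=cv2.imread('pics/w1.png')
cv2.imwrite('pics/w1a.png',cv2.resize(a[90:330,30:290],None,fx=2.4,fy=2.4,interpolation=cv2.INTER_CUBIC))
cv2.imwrite('pics/w1b.png',cv2.resize(a[140:290,340:470],None,fx=4,fy=4,interpolation=cv2.INTER_CUBIC))
cv2.imwrite('pics/w1c.png',cv2.resize(a[75:245,480:590],None,fx=3.5,fy=3.5,interpolation=cv2.INTER_CUBIC))
E
```

```text
(no output)
```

View pics/w1a.png

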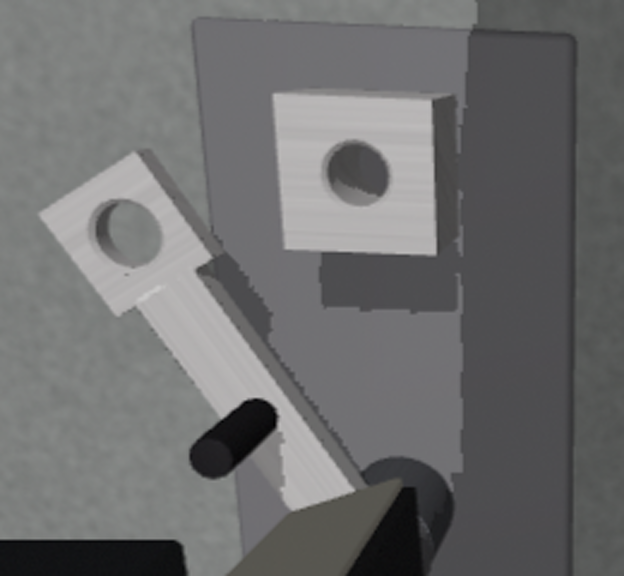

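View pics/w1b.png

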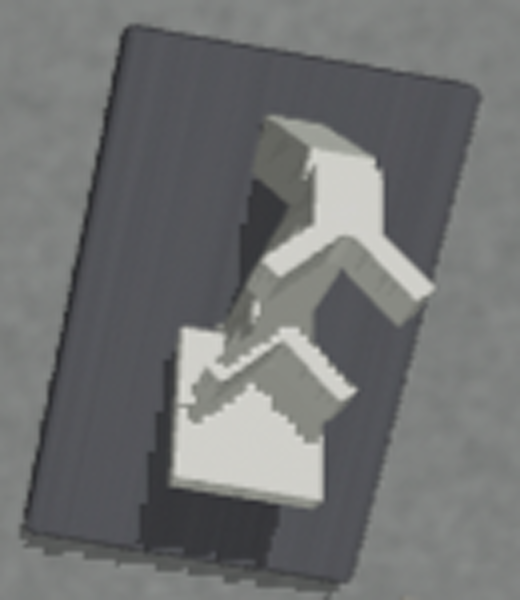

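View pics/w1c.png

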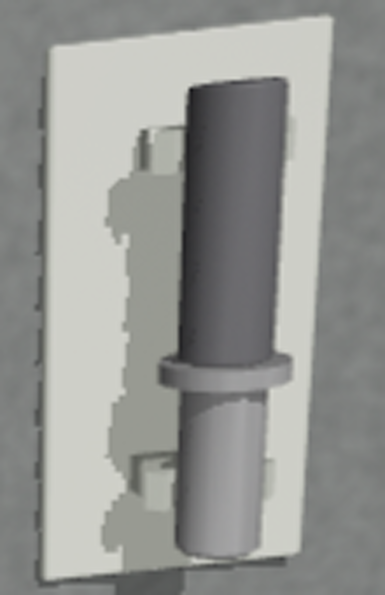

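```bash
python3 - <<'E'
import sys,pickle; sys.path.insert(0,'.')
from h import *
from bench import viewer
c=pickle.load(open('pics/w1.pkl','rb')); T=viewer.get_calibration('top')
za=lambda u,v:((u+.5)/2.4+30-.5,(v+.5)/2.4+90-.5)
zb=lambda u,v:((u+.5)/4+340-.5,(v+.5)/4+140-.5)
zc=lambda u,v:((u+.5)/3.5+480-.5,(v+.5)/3.5+75-.5)
def z3(u,v): return (u/5+210-.5,v/5+190-.5)
pr=lambda n,x:print(n,np.round(x,4))
B=onz(c,*za(356,173),.055); E=onz(c,*za(126,232),.069); pr('bore',B);pr('eye',E)
blk=np.array([onz(c,*za(*p),.055)[:2] for p in [(273,94),(433,97),(437,255),(285,249)]]); pr('blk',blk.mean(0)); pr('edges',[np.linalg.norm(blk[i]-blk[i-1]) for i in range(4)])
e=(blk[2]+blk[3]-blk[0]-blk[1]);pr('blk yaw',np.degrees(np.arctan2(e[1],e[0])))
pl=np.array([onz(c,*za(*p),.069)[:2] for p in [(40,213),(138,152),(215,262),(119,316)]]); pr('plate',pl.mean(0));pr('edges',[np.linalg.norm(pl[i]-pl[i-1]) for i in range(4)])
pt=onz(c,*za(211,458),.117);pf=onz(c,*za(258,421),.069); pr('post top',pt);pr('post foot',pf); pr('d',np.linalg.norm((pt-E)[:2]))
base=np.array([onz(c,*zb(*p),.008)[:2] for p in [(127,25),(482,92),(352,583),(24,535)]]); pr('base',base); pr('c',base.mean(0)); pr('ed',[np.linalg.norm(base[i]-base[i-1]) for i in range(4)])
e=(base[2]+base[3]-base[0]-base[1]);ya=np.degrees(np.arctan2(e[1],e[0]));pr('yaw',ya)
U=onz(c,*zb(345,237),.0896);L=onz(c,*zb(288,330),.0553);pr('U',U);pr('L',L);d=(L-U)[:2];pr('sep,yaw',[np.linalg.norm(d),np.degrees(np.arctan2(d[1],d[0]))])
# top view: upper V apex, lower V apex
U2,r=tri(c,zb(345,237),T,z3(400,293)); L2,r2=tri(c,zb(288,330),T,z3(413,237)); pr('tri U',[*U2,r]);pr('tri L',[*L2,r2])
for a in (ya,-9):
  m=rz(a); pr('seat from U',U[:2]+.0187*m[:2]); pr('seat from L',L[:2]-.0177*m[:2])
H=onz(c,*zc(238,83),.047);
F=onz(c,*zc(218,548),.034); pr('H',H);
# pin silhouette edges: handle L/R at two rows
for l,r_ in [((188,100),(288,95)),((180,345),(274,340)),((179,400),(267,400)),((177,530),(260,530))]:
    pr('axis',(onz(c,*zc(*l),.034)+onz(c,*zc(*r_),.034))/2)
tr=np.array([onz(c,*zc(*p),.006)[:2] for p in [(50,47),(332,16),(300,551),(43,580)]]); pr('tray',tr.mean(0));pr('ed',[np.linalg.norm(tr[i]-tr[i-1]) for i in range(4)])
e=(tr[2]+tr[3]-tr[0]-tr[1]);pr('yaw',np.degrees(np.arctan2(e[1],e[0])))
pr('collar c',onz(c,*zc(227,370),.034)); pr('foot',F)
E
```

```text
bore [ 0.5224 -0.1412  0.055 ]
eye [ 0.5443 -0.2329  0.069 ]
blk [ 0.5234 -0.1408]
edges [0.0637 0.0648 0.0651 0.0642]
blk yaw -2.7176
plate [ 0.5463 -0.2323]
edges [0.0499 0.0501 0.0509 0.0491]
post top [ 0.6237 -0.188   0.117 ]
post foot [ 0.6266 -0.1895  0.069 ]
d 0.0912
base [[0.5117 0.0558]
 [0.53   0.1541]
 [0.6763 0.1289]
 [0.6606 0.0302]]
c [0.5946 0.0923]
ed [0.1512 0.0999 0.1484 0.1   ]
yaw -9.751
U [0.5531 0.0989 0.0896]
L [0.5849 0.0945 0.0553]
sep,yaw [ 0.0321 -7.9302]
tri U [0.5532 0.0973 0.093  0.0024]
tri L [0.5838 0.093  0.0605 0.001 ]
seat from U [0.5715 0.0958]
seat from L [0.5674 0.0975]
seat from U [0.5716 0.096 ]
seat from L [0.5674 0.0973]
H [0.4634 0.2203 0.047 ]
axis [0.4672 0.2274 0.034 ]
axis [0.5371 0.2349 0.034 ]
axis [0.5545 0.2364 0.034 ]
axis [0.5953 0.2412 0.034 ]
tray [0.5319 0.2333]
ed [0.1687 0.0835 0.1674 0.0844]
yaw 6.1071
collar c [0.5454 0.2362 0.034 ]
foot [0.6012 0.2419 0.034 ]
```

```bash
cat > m.py <<'E'
from h import *
from bench import viewer, manip, effector
import pickle
def snap(name,cam='wrist'):
    c=viewer.get_calibration(cam); im=viewer.get_image(cam)
    cv2.imwrite(f'pics/{name}.png',im[:,:,::-1]); pickle.dump(c,open(f'pics/{name}.pkl','wb')); return c,im
def st(): print(np.round(manip.current_tool_pos(),4),'F',np.round(manip.current_force(),1),'gap',round(manip.current_finger_gap(),4),'t',round(manip.current_clock(),2))
PV=np.array([.693,-.1485]); YAW=-2.5
E
python3 - <<'E'
import sys; sys.path.insert(0,'.')
from m import *
phi0=209.5
def pose(phi,z,r=.08):
    return [*(PV+r*rz(phi)[:2]),z],quat([0,0,-1],rz(phi-90))
p,q=pose(phi0,.17); print(p,manip.solve_ik(p,q))
manip.move_pose(p,q)
p,q=pose(phi0,.085); manip.servo_line(p,q,vel=.12); st()
effector.close(f_grip=10); st()
for phi in (201.5,193.5,185.5,177.5):
    p,q=pose(phi,.085); manip.servo_line(p,q,vel=.08)
manip.sleep(.2); st(); snap('w2')
E
```

```text
[np.float64(0.623371544324808), np.float64(-0.18789388480827734), 0.17] [ 0.24392819  0.52232044  0.01047778  1.61117533 -0.00617995  1.00812924
  2.34197413]
[ 0.6241 -0.1879  0.0859] F [0.1 0.8 0.5] gap 0.0915 t 4.99
[ 0.6234 -0.1881  0.085 ] F [ 0.4 -0.7 -0.9] gap 0.0179 t 6.13
[ 0.6131 -0.1448  0.085 ] F [-2.   1.4  2. ] gap 0.0176 t 7.5
```

View pics/w2.png

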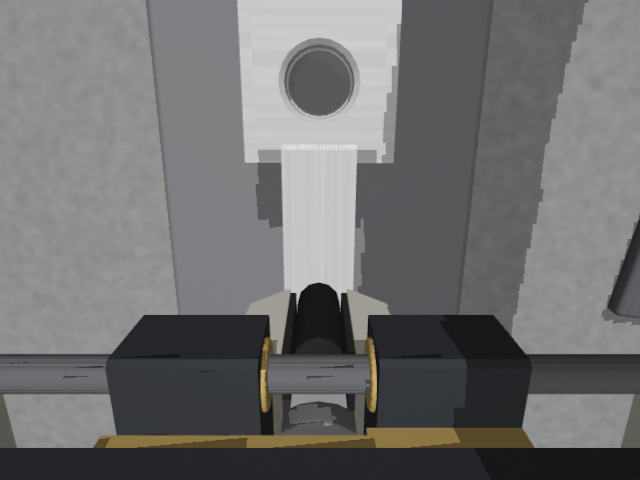

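```bash
python3 - <<'E'
import cv2
a=cv2.imread('pics/w2.png')
b=cv2.resize(a[0:170,220:420],None,fx=3.5,fy=3.5,interpolation=cv2.INTER_CUBIC)
b=cv2.convertScaleAbs(b,alpha=1.5,beta=-30); cv2.imwrite('pics/w2a.png',b)
E
```

```text
(no output)
```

View pics/w2a.png

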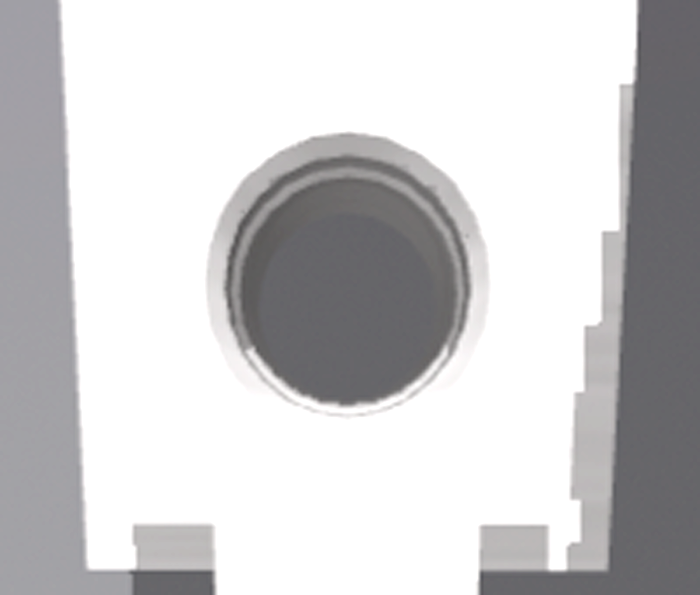

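```bash
python3 - <<'E'
import sys; sys.path.insert(0,'.')
from m import *
c=pickle.load(open('pics/w2.pkl','rb'))
z=lambda u,v:((u+.5)/3.5+220-.5,(v+.5)/3.5-.5)
print('eye centre', onz(c,*z(348,275),.069), 'lr',onz(c,*z(208,280),.069),onz(c,*z(488,280),.069),'tb',onz(c,*z(348,133),.069),onz(c,*z(348,417),.069))
# bore inner edge (y45 deep opening below chamfer at .053): l 243 r 457 ; bottom disk
print('bore',onz(c,*z(349,290),.055))
d=manip.current_tool_pos(); print(d, PV+.17*rz(177.5)[:2])
e=np.array(d[:2])-.09*rz(-2.5)[:2]; print('eye from post radial only (tangential exact)',e)
t=rz(87.5)[:2]; r=rz(177.5)[:2]; p=np.array(d[:2])-PV
print('tang',p@t,'rad',p@r)
E
```

```text
eye centre [ 0.52206465 -0.14040603  0.069     ] lr [ 0.52194476 -0.15555986  0.069     ] [ 0.52319872 -0.12529776  0.069     ] tb [ 0.50804258 -0.13983432  0.069     ] [ 0.5368435  -0.14100859  0.069     ]
bore [ 0.52297544 -0.14032231  0.055     ]
[ 0.61305762 -0.14477605  0.08501623] [ 0.5231618 -0.1410847]
eye from post radial only (tangential exact) [ 0.52314328 -0.1408503 ]
tang 0.00023337137320089357 rad 0.08002873178150753
```

```bash
python3 - <<'E'
import sys; sys.path.insert(0,'.')
from m import *
p=manip.current_tool_pos(); 
effector.open_jaws(); st()
manip.servo_line([p[0],p[1],.2],vel=.2); st()
q=quat([0,0,-1],rz(80)); manip.move_pose([.565,.095,.235],q); manip.sleep(.2); st(); snap('w3')
T=[.532,.234,.034]
for tau in (0,10,20,30):
    a=rz(6.1); m=quat(np.sin(np.radians(tau))*a+np.cos(np.radians(tau))*np.array([0,0,-1]),rz(96.1))
    print(tau,np.round(manip.solve_ik([.51,.23,.05],m),2))
    b=rz(-9.75); s=np.radians(tau-45); m=quat(np.sin(s)*b+np.cos(s)*np.array([0,0,-1]),rz(80.25))
    print('  rest',manip.solve_ik([.54,.1,.11],m), manip.solve_ik([.58,.1,.16],m))
m=quat(.707*b+.707*np.array([0,0,-1]),rz(80.25)); print(manip.solve_ik([.54,.1,.12],m))
E
```

```text
[ 0.6131 -0.145   0.085 ] F [-0.5 -0.6  0.1] gap 0.0917 t 8.79
[ 0.6123 -0.1445  0.1991] F [-0.7  1.  -1.1] gap 0.0918 t 9.52
[0.5654 0.0929 0.2346] F [-0.9 -0.8 -0.3] gap 0.0918 t 10.69
0 [-0.48  0.54  0.01  1.91 -0.01  0.68  1.21]
  rest [-0.18807536  0.95565226  0.14906861  1.24304577 -0.28135492  1.72888436
  1.41836997] [-0.18230684  0.97343718  0.16643116  1.08372813 -0.29271237  1.86970755
  1.39682421]
10 [-0.57  0.48  0.06  2.06  0.1   0.44  1.08]
  rest [-0.20214543  0.82728852  0.12898462  1.39314177 -0.24047867  1.5291219
  1.40008889] [-0.19793309  0.84079594  0.14497402  1.2416492  -0.24441147  1.66723107
  1.38504413]
20 [-0.75  0.45  0.21  2.21  0.34  0.2   0.78]
  rest [-0.2217393   0.70418465  0.11319243  1.54400795 -0.20037484  1.32469134
  1.37213673] [-0.2181052   0.71330112  0.12823708  1.39917623 -0.19920347  1.46103325
  1.36260144]
30 [-0.07  0.53 -0.65  2.3   1.78  0.55 -0.56]
  rest [-0.24932787  0.58878893  0.10271593  1.69450609 -0.15621923  1.11511624
  1.33071744] [-0.24508706  0.59296284  0.11697653  1.55556102 -0.15205267  1.25076731
  1.32726671]
None
```

View pics/w3.png

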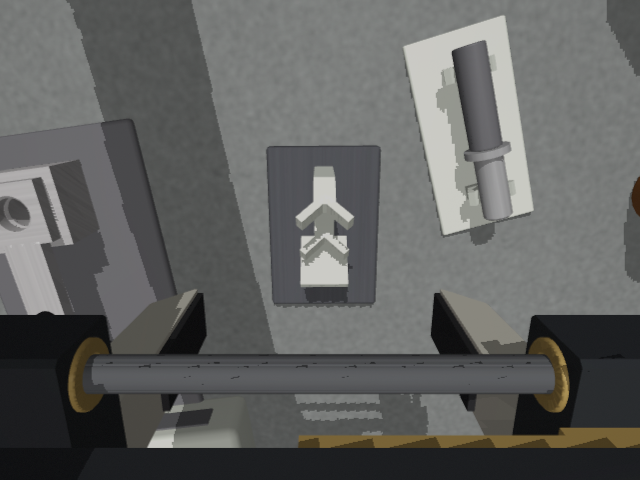

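```bash
python3 - <<'E'
import cv2
a=cv2.imread('pics/w3.png')
cv2.imwrite('pics/w3a.png',cv2.resize(a[140:310,260:390],None,fx=4.4,fy=4.4,interpolation=cv2.INTER_CUBIC)[:600*2])
E
```

```text
(no output)
```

View pics/w3a.png

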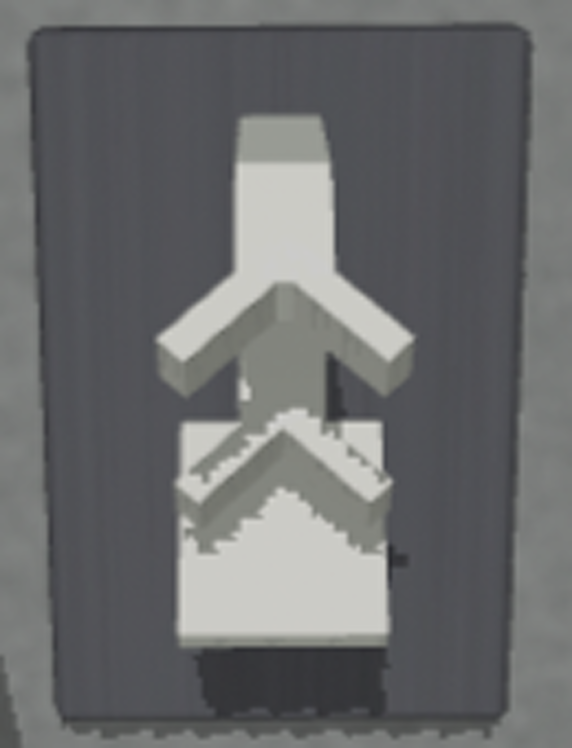

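```bash
python3 - <<'E'
import sys; sys.path.insert(0,'.')
from m import *
c=pickle.load(open('pics/w3.pkl','rb')); c1=pickle.load(open('pics/w1.pkl','rb'))
z=lambda u,v:((u+.5)/4.4+260-.5,(v+.5)/4.4+140-.5)
zb=lambda u,v:((u+.5)/4+340-.5,(v+.5)/4+140-.5)
base=np.array([onz(c,*z(*p),.008)[:2] for p in [(33,28),(530,28),(503,717),(60,717)]]);e=(base[2]+base[3]-base[0]-base[1]);print('base',base.mean(0),np.degrees(np.arctan2(e[1],e[0])),[round(np.linalg.norm(base[i]-base[i-1]),4) for i in range(4)])
print('tri U',tri(c,z(285,282),c1,zb(345,237)),'tri L',tri(c,z(285,430),c1,zb(288,330)))
ya=-9.75; ex=rz(ya); ey=rz(ya+90); ez=np.array([0,0,1.]); a=(-ex+ez)/2**.5; n=(ex+ez)/2**.5
def onplane(c,uv,P):
    e,d=ray(c,*uv); return e+d*((P-e)@a)/(d@a)
for seat in [(.5665,.096),(.569,.096),(.5715,.096)]:
    S=np.array([*seat,.097]); print(seat)
    for nm,s,pts in [('U',.008,[(285,282),(187,362),(387,362),(157,340),(413,338)]),('L',-.042,[(285,430),(200,502),(372,502),(176,484),(391,484)]),('stop',-.07,[(180,422),(383,422),(178,635),(388,635)])]:
        P=S+s*a
        q=[onplane(c,z(*p),P)-P for p in pts]; print(nm,[tuple(np.round([1e3*(k@ey),1e3*(k@n)],1)) for k in q])
E
```

```text
base [0.594046   0.09222294] -9.994638366993902 [np.float64(0.1502), np.float64(0.0986), np.float64(0.1501), np.float64(0.0983)]
tri U (array([0.55326484, 0.09933942, 0.08794847]), np.float64(0.00035807296815716454)) tri L (array([0.58487953, 0.09361116, 0.06068226]), np.float64(0.0028657417806461946))
(0.5665, 0.096)
U [(np.float64(1.0), np.float64(-13.2)), (np.float64(-14.6), np.float64(1.5)), (np.float64(16.8), np.float64(1.7)), (np.float64(-19.4), np.float64(-2.6)), (np.float64(21.1), np.float64(-2.6))]
L [(np.float64(1.2), np.float64(-12.7)), (np.float64(-14.3), np.float64(1.8)), (np.float64(16.7), np.float64(2.1)), (np.float64(-18.7), np.float64(-1.8)), (np.float64(20.3), np.float64(-1.5))]
stop [(np.float64(-19.6), np.float64(-29.5)), (np.float64(21.2), np.float64(-29.2)), (np.float64(-19.3), np.float64(16.3)), (np.float64(20.6), np.float64(16.6))]
(0.569, 0.096)
U [(np.float64(0.6), np.float64(-16.1)), (np.float64(-15.1), np.float64(-1.3)), (np.float64(16.5), np.float64(-1.0)), (np.float64(-19.9), np.float64(-5.3)), (np.float64(20.8), np.float64(-5.4))]
L [(np.float64(0.8), n
[... 202 characters left out ...]
float64(-32.2)), (np.float64(20.9), np.float64(-31.9)), (np.float64(-19.8), np.float64(13.9)), (np.float64(20.3), np.float64(14.2))]
(0.5715, 0.096)
U [(np.float64(0.2), np.float64(-18.9)), (np.float64(-15.6), np.float64(-4.0)), (np.float64(16.2), np.float64(-3.7)), (np.float64(-20.5), np.float64(-8.1)), (np.float64(20.6), np.float64(-8.1))]
L [(np.float64(0.4), np.float64(-18.1)), (np.float64(-15.3), np.float64(-3.3)), (np.float64(16.1), np.float64(-3.1)), (np.float64(-19.7), np.float64(-7.0)), (np.float64(19.7), np.float64(-6.7))]
stop [(np.float64(-20.6), np.float64(-34.9)), (np.float64(20.6), np.float64(-34.6)), (np.float64(-20.3), np.float64(11.5)), (np.float64(20.0), np.float64(11.7))]
```

```bash
cat >> m.py <<'E'
GD=.0188
def tool(mid,yaw,el,g,beta):
    ex=rz(yaw); ez=np.array([0,0,1.]); el=np.radians(el); b=np.radians(beta)
    a=-np.cos(el)*ex+np.sin(el)*ez; n=np.sin(el)*ex+np.cos(el)*ez
    tz=-np.cos(b)*n-np.sin(b)*a
    return np.array(mid)+g*a+GD*tz, quat(tz,rz(yaw+90)), a, n
TM=np.array([.5325,.2341,.034]); TY=6.1
S=np.array([.571,.0963,.097]); SY=-9.85
EYE=np.array([.5228,-.1406,.069])
E
python3 - <<'E'
import sys; sys.path.insert(0,'.')
from m import *
up=np.array([0,0,1.])
p,q,a,n=tool(TM,TY,0,.029,15)
_,M=0,R.from_quat(q).as_matrix()
pre=p-M[:,2]*.10
manip.move_pose(pre,q); st()
manip.servo_line(p,q,vel=.1); st()
effector.close(f_grip=45); st()
manip.servo_line(p+up*.03,q,vel=.1); manip.sleep(.1); st()
snap('w4'); snap('s4','side')
for el,mid in ((45,S+.05*(tool(S,SY,45,0,0)[3])),(45,S)):
    P,Q,_,_=tool(mid,SY,el,.029,15); print(manip.solve_ik(P,Q))
for be in (60,65,70):
    P,Q,_,_=tool(S,SY,45,.05,be); print(be,manip.solve_ik(P,Q))
E
```

```text
[0.4845 0.2283 0.1134] F [ 0.9 -0.2  0.4] gap 0.091 t 11.57
[0.5088 0.2317 0.0163] F [0.5 0.5 0.2] gap 0.0918 t 12.72
[0.5085 0.2316 0.0158] F [ 0.1  1.1 -0.4] gap 0.0249 t 13.77
[0.5078 0.2311 0.0451] F [-0.7  0.7 -3.9] gap 0.025 t 14.32
[ 0.0561876   0.81032905 -0.29477773  1.3335463   0.02763944  1.51414599
  1.18663057]
[ 0.05295357  0.79569911 -0.29224447  1.45467961  0.02160999  1.40639796
  1.1831034 ]
60 [-0.41661403  0.32282084  0.1178514   2.12504723  0.18360726  0.46977019
  0.93531234]
65 [-0.56117536  0.30571839  0.24629044  2.19276847  0.27189531  0.35725155
  0.82070935]
70 [-0.75695052  0.30738854  0.42936995  2.25951508  0.40003971  0.24167068
  0.65750727]
```

View pics/w4.png

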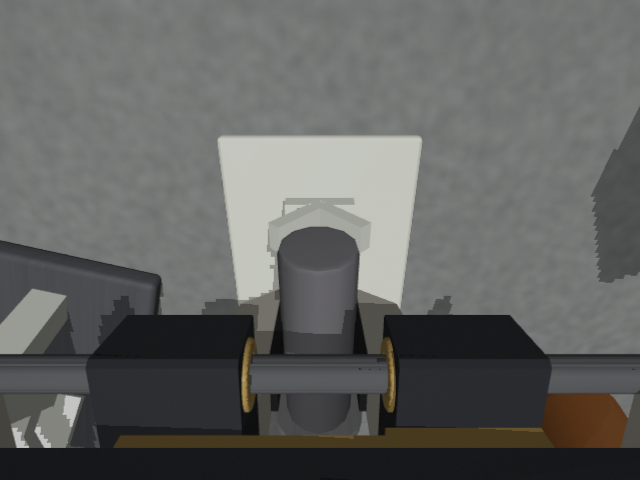

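View pics/s4.png

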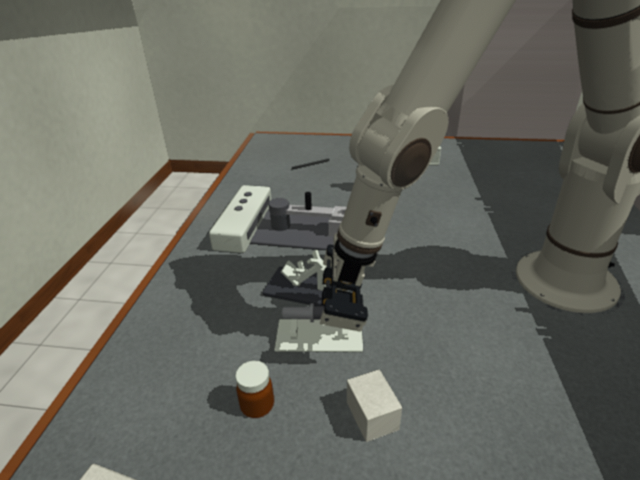

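```bash
python3 - <<'E'
import sys; sys.path.insert(0,'.')
from m import *
c=pickle.load(open('pics/w4.pkl','rb'))
M=R.from_quat(manip.current_tcp_rot()).as_matrix(); p=np.array(manip.current_tool_pos())
b=np.radians(15); tz=M[:,2]; # tz=-cosb n - sinb a ; third axis
ty=M[:,1]
# a,n from tool axes: jaw x = M[:,0]; perpendicular in plane: w
w=np.cross(M[:,0],tz)  # in plane perp to tz
for w_ in (w,-w):
    a=-np.sin(b)*tz+np.cos(b)*w_; n=-np.cos(b)*tz-np.sin(b)*w_
    if n[2]>.9 and a[0]<0: break
G=p-GD*tz; end=G+(.07-.029)*a
print(a,n,'mid',G-.029*a)
for nm,x in dict(c=end,top=end+.013*n,bot=end-.013*n,l=end+.013*M[:,0],r=end-.013*M[:,0]).items(): print(nm,proj(c,x))
E
```

```text
[-0.99433777 -0.10625565  0.00146272] [1.37211654e-03 9.25788219e-04 9.99998630e-01] mid [0.53184107 0.2337073  0.06313923]
c [316.6647027  243.98481522]
top [316.43028206 268.51292567]
bot [316.86409231 223.12210236]
l [358.0709721  244.01228759]
r [275.27546641 243.95735416]
```

```bash
python3 - <<'E'
import sys; sys.path.insert(0,'.')
from m import *
p=np.array(manip.current_tool_pos()); up=np.array([0,0,1.])
_,_,a,n=tool(S,SY,45,.029,15)
manip.servo_line(p+up*.09,vel=.2)
P,Q,_,_=tool(S+.06*n+.004*a,SY,45,.029,15)
manip.move_pose(P,Q); manip.sleep(.1); st(); snap('w5'); snap('s5','side'); snap('t5','top')
E
```

```text
[0.5793 0.0977 0.1463] F [ 0.1  0.8 -3.1] gap 0.0251 t 16.07
```

View pics/w5.png

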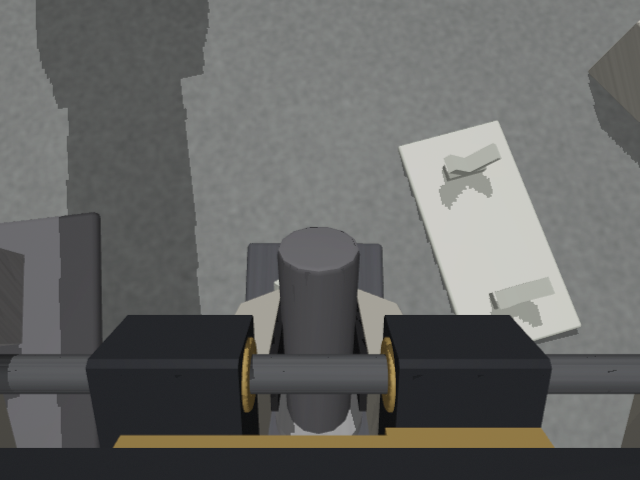

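View pics/s5.png

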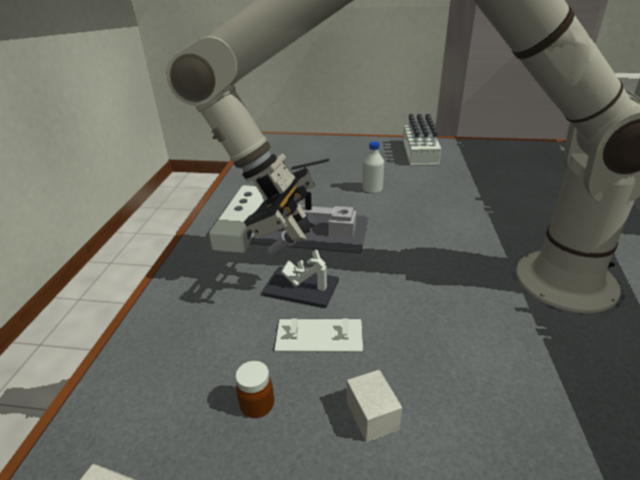

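```bash
python3 - <<'E'
import sys; sys.path.insert(0,'.')
from m import *
_,_,a,n=tool(S,SY,45,.029,15)
def go(dn,da,vel=.1):
    P,Q,_,_=tool(S+dn*n+da*a,SY,45,.029,15); manip.servo_line(P,Q,vel=vel)
F0=np.array(manip.current_force())
ok=True
for dn in (.012,.009,.006,.004,.002,.001,0,-.001):
    go(dn,.004,.1 if dn==.012 else .03); manip.sleep(.05)
    f=np.array(manip.current_force())-F0; print(dn,'Fa %.1f Fn %.1f'%(f@a,f@n))
    if np.linalg.norm(f)>7: break
dn+= .0007
for da in np.arange(.003,-.0045,-.001):
    go(dn,da,.03); manip.sleep(.05)
    f=np.array(manip.current_force())-F0; print('da',round(da,4),'Fa %.1f Fn %.1f'%(f@a,f@n))
    if f@a>5: break
st(); snap('w6'); snap('s6','side')
E
```

```text
0.012 Fa 0.2 Fn 0.1
0.009 Fa 0.5 Fn 0.2
0.006 Fa 0.7 Fn 1.1
0.004 Fa -0.3 Fn 0.2
0.002 Fa 0.2 Fn -0.6
0.001 Fa -1.0 Fn 0.2
0 Fa 0.0 Fn 1.3
-0.001 Fa 2.1 Fn 3.9
da 0.003 Fa 1.8 Fn 4.1
da 0.002 Fa 3.7 Fn 3.5
da 0.001 Fa 4.8 Fn 4.0
da 0.0 Fa 11.2 Fn 5.6
[0.5404 0.1016 0.1019] F [-4.1 -0.2  8.7] gap 0.0248 t 20.21
```

View pics/w6.png

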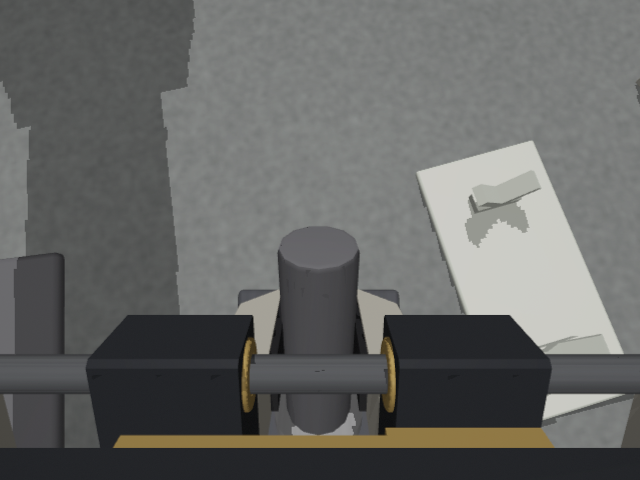

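```bash
python3 - <<'E'
import cv2
a=cv2.imread('pics/s6.png'); cv2.imwrite('pics/s6a.png',cv2.resize(a[190:320,220:380],None,fx=4.5,fy=4.5,interpolation=cv2.INTER_CUBIC))
E
```

```text
(no output)
```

View pics/s6a.png

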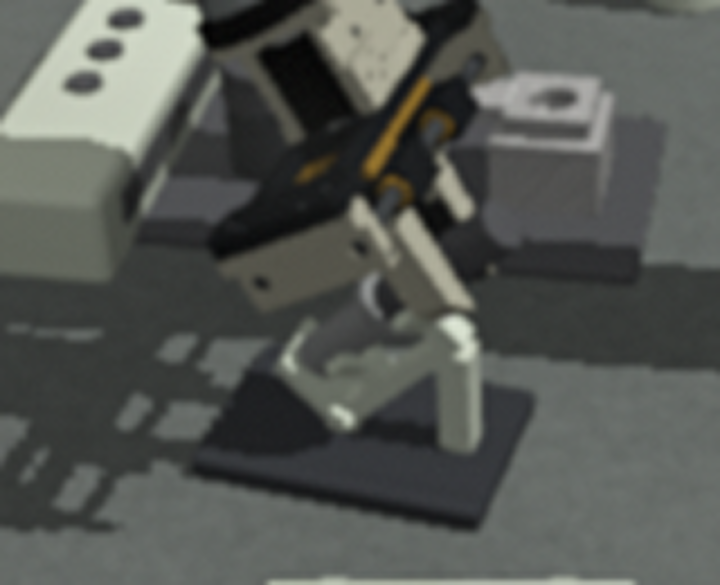

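```bash
python3 - <<'E'
import sys; sys.path.insert(0,'.')
from m import *
effector.open_jaws(); st()
M=R.from_quat(manip.current_tcp_rot()).as_matrix(); p=np.array(manip.current_tool_pos())
manip.servo_line(p-.13*M[:,2],vel=.2)
P,Q,a,n=tool(S,SY,45,.05,60); tz=R.from_quat(Q).as_matrix()[:,2]
pre=P-.11*tz; print(pre,manip.solve_ik(pre,Q))
manip.move_pose(pre,Q); manip.sleep(.15); st(); snap('w7'); snap('s7','side'); snap('t7','top')
for el,mid in ((75,EYE+[0,0,.09]),(75,EYE+[0,0,.07]),(90,EYE+[0,0,.07]),(90,EYE+[0,0,.016])):
    print(manip.solve_ik(*tool(mid,YAW,el,.05,60)[:2]))
E
```

```text
[0.5414 0.1014 0.101 ] F [ 1.  -0.2  0.4] gap 0.092 t 21.47
[0.51290949 0.10638619 0.22044777] [-0.31921059  0.11252161 -0.02757788  2.08810479  0.19989252  0.72222299
  0.91690323]
[0.5145 0.1062 0.2202] F [-0.3 -0.4  0.3] gap 0.0916 t 23.32
[ 0.06756515  0.45969403  0.16464907  1.70367648 -0.02761132  1.24167966
  1.76429962]
[ 0.06717183  0.4827548   0.16554159  1.71930303 -0.03227634  1.20338517
  1.76668295]
[ 0.06504436  0.67549297  0.16276776  1.47668278 -0.01399482  1.51318542
  1.75103611]
[ 0.06221243  0.73843053  0.16673466  1.50280487 -0.02651405  1.42531531
  1.75365245]
```

View pics/w7.png

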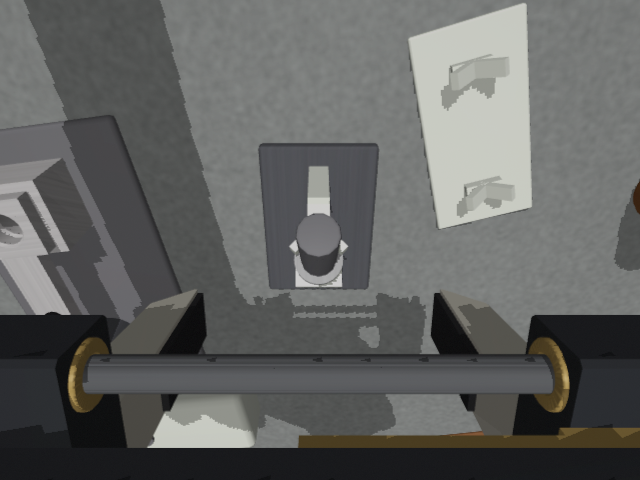

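```bash
python3 - <<'E'
import cv2,numpy as np
a=cv2.imread('pics/s7.png'); b=cv2.imread('pics/t7.png'); r=lambda x:cv2.resize(x,(390,390),interpolation=cv2.INTER_CUBIC)
cv2.imwrite('pics/st7.png',np.hstack([r(a[200:320,230:350]),r(b[180:280,270:370])]))
E
```

```text
(no output)
```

View pics/st7.png

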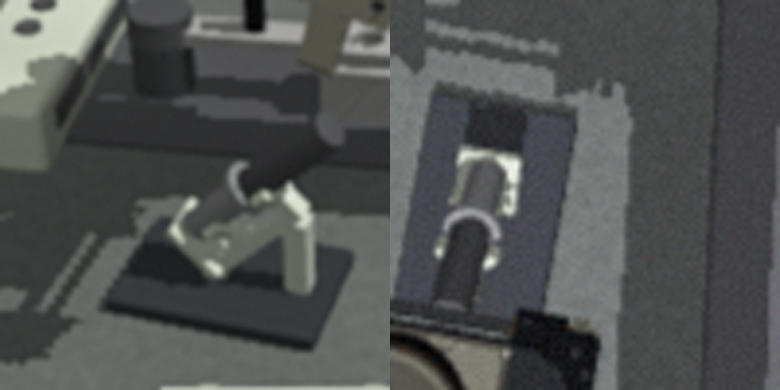

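```bash
python3 - <<'E'
import sys; sys.path.insert(0,'.')
from m import *
c=pickle.load(open('pics/w7.pkl','rb')); _,_,a,n=tool(S,SY,45,.05,60)
end=S+.07*a; j=rz(SY+90)
for x in (end,end+.013*n,end-.013*n,end+.013*j,end-.013*j): print(proj(c,x))
im=cv2.imread('pics/w7.png'); cv2.imwrite('pics/w7a.png',cv2.resize(im[200:300,270:370],None,fx=6,fy=6,interpolation=cv2.INTER_CUBIC))
E
```

```text
[318.04408394 235.40033872]
[318.03184196 258.2820639 ]
[318.05604223 213.04886459]
[341.26889873 235.39382894]
[294.82696512 235.40684634]
```

View pics/w7a.png

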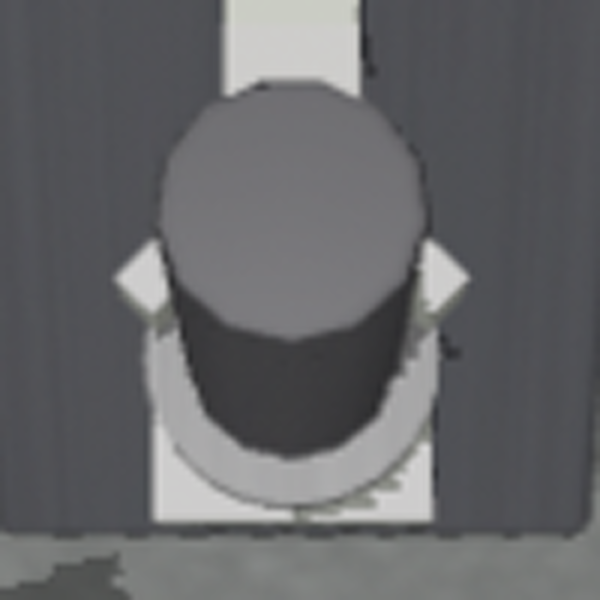

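```bash
python3 - <<'E'
import sys; sys.path.insert(0,'.')
from m import *
P,Q,a,n=tool(S,SY,45,.05,60); up=np.array([0,0,1.])
manip.servo_line(P,Q,vel=.1); st()
effector.close(f_grip=60); st()
P1=P+.05*n; manip.servo_line(P1,Q,vel=.1)
P1=P1+.06*up; manip.servo_line(P1,Q,vel=.2); manip.sleep(.1); st(); snap('w8')
_,_,a,_=tool(EYE,YAW,75,.05,60)
foot=EYE+up*.04
P,Q,_,_=tool(foot+.07*a,YAW,75,.05,60)
manip.move_pose(P,Q); manip.sleep(.2); st(); snap('w9'); snap('s9','side'); snap('t9','top')
E
python3 - <<'E'
import cv2,numpy as np
a=cv2.imread('pics/s9.png'); b=cv2.imread('pics/t9.png'); r=lambda x:cv2.resize(x,(390,390),interpolation=cv2.INTER_CUBIC)
cv2.imwrite('pics/st9.png',np.hstack([r(a[140:260,270:390]),r(b[190:290,340:440])]))
E
```

```text
[0.5413 0.1017 0.1148] F [ 0.8 -0.2  0.7] gap 0.0918 t 24.73
[0.5409 0.1015 0.1142] F [-0.4 -0.9  0.3] gap 0.0252 t 25.77
[0.574  0.0951 0.2073] F [-0.5 -0.  -2.9] gap 0.0252 t 26.98
[ 0.4874 -0.137   0.2068] F [ 0.3 -0.1 -2.4] gap 0.0249 t 28.2
```

View pics/w8.png

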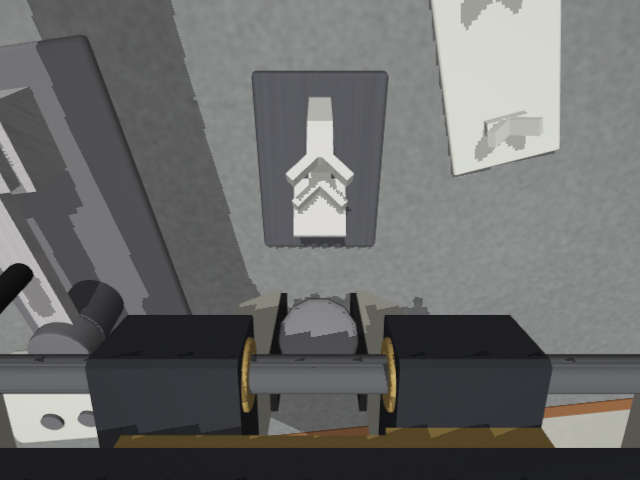

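View pics/w9.png

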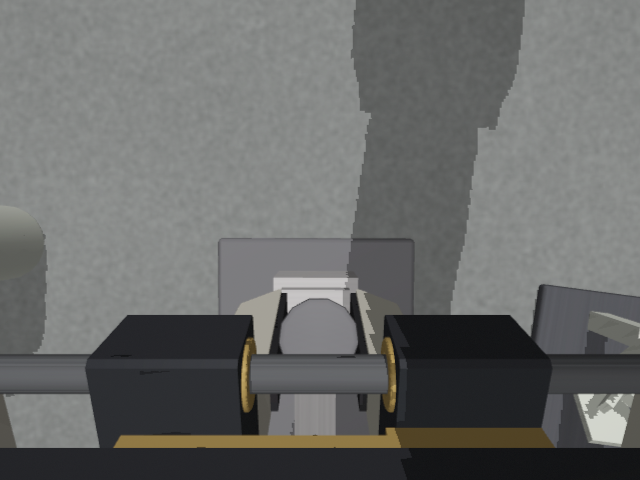

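View pics/st9.png

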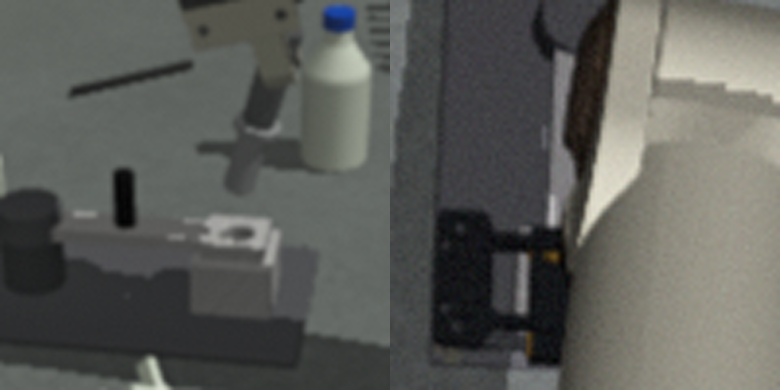

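```bash
python3 - <<'E'
import sys; sys.path.insert(0,'.')
from m import *
c=pickle.load(open('pics/s9.pkl','rb'))
M=R.from_quat(manip.current_tcp_rot()).as_matrix(); p=np.array(manip.current_tool_pos())
_,Q,a,n=tool(EYE,YAW,75,.05,60); G=p-GD*M[:,2]; foot=G-.12*a
print('foot',foot,'tilt chk',a)
f=lambda x:(proj(c,x)-[270,140]+.5)*np.array([1,1])*6
im=cv2.imread('pics/s9.png'); z=cv2.resize(im[140:240,270:400],None,fx=6,fy=6,interpolation=cv2.INTER_CUBIC)
def circ(P,ax,r,col):
    u=np.cross(ax,[1,0,.1]);u/=np.linalg.norm(u);v=np.cross(ax,u)
    pts=np.array([f(P+r*(np.cos(t)*u+np.sin(t)*v)) for t in np.linspace(0,6.283,40)]).round().astype(np.int32)
    cv2.polylines(z,[pts],True,col,1)
circ(foot,a,.012,(0,0,255)); circ(foot+.054*a,a,.018,(0,255,0)); circ(EYE,np.array([0,0,1.]),.0155,(255,0,0))
cv2.imwrite('pics/s9b.png',z)
E
```

```text
foot [ 0.52306052 -0.13962564  0.10917673] tilt chk [-0.25857271  0.01128953  0.96592583]
```

View pics/s9b.png

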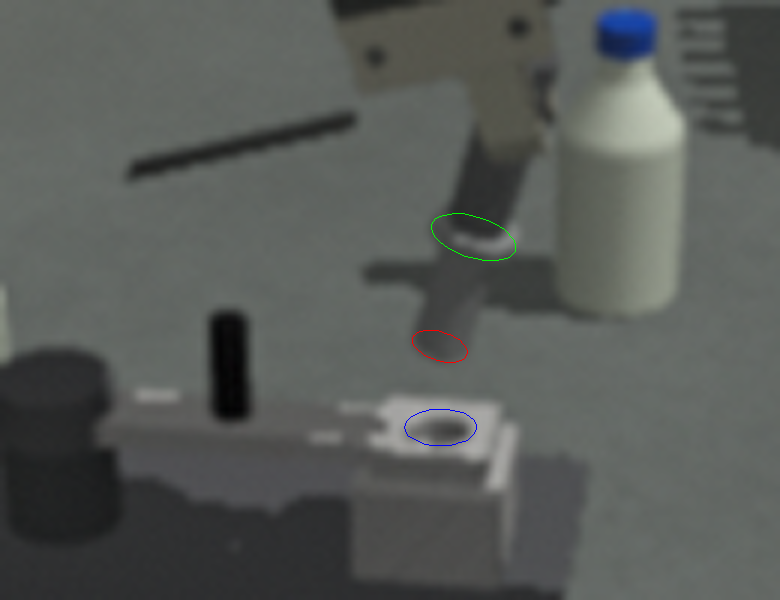

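```bash
sed -i 's/^EYE=.*/EYE=np.array([.5225,-.1405,.069])/' m.py; cat >> m.py <<'E'
F0=np.array([0,0,-2.6])
def place(foot,el,vel,yaw=YAW):
    a=tool(foot,yaw,el,.05,60)[2]
    P,Q,_,_=tool(np.array(foot)+.07*a,yaw,el,.05,60); manip.servo_line(P,Q,vel=vel); return P
def frc(k=4): return np.mean([manip.current_force() for _ in range(k)],0)-F0
E
python3 - <<'E'
import sys; sys.path.insert(0,'.')
from m import *
print(np.round([manip.current_tool_pos() for _ in range(4)],4), np.round([manip.current_force() for _ in range(4)],1)); t0=manip.current_clock()
for dz in (.015,.006,.003,.001,-.001):
    P=place(EYE+[0,0,dz],75,.08 if dz>.01 else .03); manip.sleep(.05); f=frc(); print(dz,np.round(f,1))
    if np.linalg.norm(f)>6: break
manip.sleep(.2)
st(); print(np.round(P,4)); snap('s10','side'); snap('w10')
E
python3 - <<'E'
import cv2
a=cv2.imread('pics/s10.png'); cv2.imwrite('pics/s10a.png',cv2.resize(a[140:240,270:400],None,fx=6,fy=6,interpolation=cv2.INTER_CUBIC))
E
```

```text
[[ 0.4872 -0.1381  0.2069]
 [ 0.4872 -0.1381  0.2069]
 [ 0.4872 -0.1381  0.2069]
 [ 0.4872 -0.1381  0.2069]] [[ 0.   0.4 -3.2]
 [ 0.   0.4 -3.2]
 [ 0.   0.4 -3.2]
 [ 0.   0.4 -3.2]]
0.015 [-1.3 -0.1 -0.7]
0.006 [ 0.6  0.4 -1.2]
0.003 [-0.5  0.6 -0.9]
0.001 [ 0.1 -0.7 -0.2]
-0.001 [ 1.4  0.7 -0.7]
[ 0.4868 -0.139   0.1658] F [ 2.8 -0.4 -3.4] gap 0.0251 t 30.47
[ 0.4866 -0.1389  0.1658]
```

View pics/s10a.png

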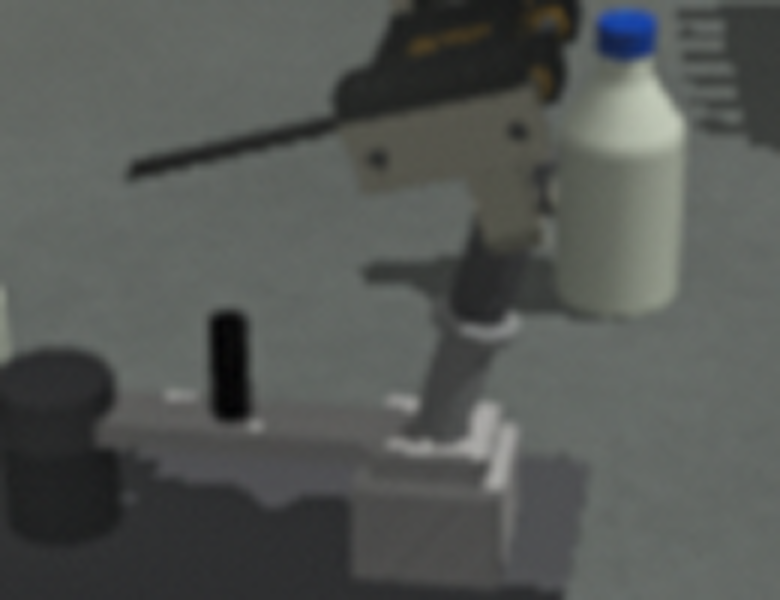

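```bash
python3 - <<'E'
import sys; sys.path.insert(0,'.')
from m import *
off=np.zeros(3)
for el,dz in ((79,-.0015),(83,-.002),(87,-.0025),(90,-.003)):
    place(EYE+off+[0,0,dz],el,.03); manip.sleep(.08); f=frc(); m=manip.current_wrist_torque(); print(el,np.round(f,1),np.round(m,2))
    if np.linalg.norm(f)>15: break
    off[:2]+=np.clip(f[:2]*.0001,-.0005,.0005)
print(off); manip.sleep(.15); st(); snap('s11','side')
E
python3 - <<'E'
import cv2
a=cv2.imread('pics/s11.png'); cv2.imwrite('pics/s11a.png',cv2.resize(a[140:240,270:400],None,fx=6,fy=6,interpolation=cv2.INTER_CUBIC))
E
```

```text
79 [ 2.   0.  -0.7] [ 0.11 -1.19 -0.01]
83 [ 1.7  0.3 -1.3] [ 0.09 -1.17 -0.05]
87 [ 1.5 -0.6 -0.5] [ 0.06 -1.09  0.04]
90 [ 0.4  0.3 -0.5] [ 0.05 -1.01 -0.03]
[5.65817376e-04 2.99573606e-06 0.00000000e+00]
[ 0.5133 -0.1402  0.17  ] F [-0.5  0.8 -3.5] gap 0.025 t 32.56
```

View pics/s11a.png

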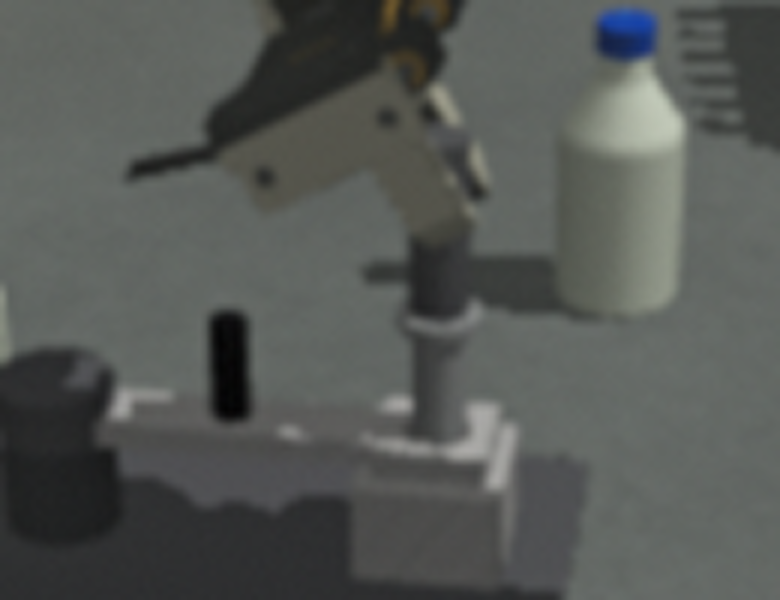

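```bash
cat > slide.py <<'E'
from m import *
import sys
def slide(dzs,off,lim=14,vel=.03):
    for dz in dzs:
        place(EYE+off+[0,0,dz],90,vel); manip.sleep(.06); f=frc(); m=np.array(manip.current_wrist_torque())
        print('%.3f'%dz,np.round(f,1),np.round(m,2),np.round(off[:2]*1e3,2))
        if f[2]>lim or np.linalg.norm(f[:2])>25: return off,dz,False
        off[:2]+=np.clip(f[:2]*.00012,-.0006,.0006)*(np.abs(f[:2])>1.2)
    return off,dz,True
E
python3 - <<'E'
import sys; sys.path.insert(0,'.')
from slide import *
off=np.array([.0005,0,0])
off,dz,ok=slide([-.006,-.009,-.012,-.014,-.016,-.018,-.020,-.023,-.027,-.031],off)
print(off,dz,ok); st(); np.save('off.npy',off)
E
```

```text
-0.006 [ 0.7  0.7 -0.7] [ 0.03 -1.04 -0.02] [0.5 0. ]
-0.009 [-0.3 -0.8 -1.3] [ 0.05 -1.03 -0.02] [0.5 0. ]
-0.012 [ 0.1 -0.3 -1. ] [ 0.05 -1.04 -0.03] [0.5 0. ]
-0.014 [-0.2  0.3 -1. ] [ 0.03 -1.    0.06] [0.5 0. ]
-0.016 [ 0.3 -0.  -0.4] [ 0.08 -1.03  0.01] [0.5 0. ]
-0.018 [ 0.4  0.2 -1.3] [ 0.04 -1.1  -0.04] [0.5 0. ]
-0.020 [ 0.8  0.3 -0.9] [ 0.05 -1.22 -0.02] [0.5 0. ]
-0.023 [ 0.3  0.5 -1.3] [ 0.06 -1.26  0.01] [0.5 0. ]
-0.027 [ 1.4  0.9 -0.9] [ 0.04 -1.33 -0.06] [0.5 0. ]
-0.031 [ 0.5  0.3 -0.5] [ 0.1  -1.28 -0.04] [0.66 0.  ]
[0.0006629 0.        0.       ] -0.031 True
[ 0.5137 -0.1401  0.1416] F [ 0.5  0.3 -3.1] gap 0.0249 t 35.76
```

Past the bore mouth with almost no force; continuing to the collar.

```bash
python3 - <<'E'
import sys; sys.path.insert(0,'.')
from slide import *
off=np.load('off.npy')
off,dz,ok=slide([-.036,-.041,-.046,-.050,-.052,-.053,-.0535,-.054,-.0545,-.055,-.0555,-.056],off,lim=5)
print(off,dz,ok); st(); np.save('off.npy',off); snap('s12','side')
E
python3 - <<'E'
import cv2
a=cv2.imread('pics/s12.png'); cv2.imwrite('pics/s12a.png',cv2.resize(a[140:240,270:400],None,fx=6,fy=6,interpolation=cv2.INTER_CUBIC))
E
```

```text
-0.036 [ 0.2 -0.5 -1.2] [ 0.04 -1.31 -0.01] [0.66 0.  ]
-0.041 [ 0.2 -0.4 -1.5] [ 0.09 -1.32  0.02] [0.66 0.  ]
-0.046 [ 0.5  0.  -0.7] [ 0.06 -1.3  -0.02] [0.66 0.  ]
-0.050 [ 0.4  0.4 -0.8] [ 0.07 -1.36 -0.02] [0.66 0.  ]
-0.052 [ 0.9  0.1 -0.4] [ 0.03 -1.33  0.03] [0.66 0.  ]
-0.053 [ 0.4  0.5 -1.3] [-0.01 -1.29  0.01] [0.66 0.  ]
-0.053 [ 0.8 -0.6  1.1] [ 0.05 -1.24  0.02] [0.66 0.  ]
-0.054 [1.8 0.1 0.6] [ 0.03 -1.26  0.01] [0.66 0.  ]
-0.054 [0.4 0.4 0. ] [ 0.01 -1.14  0.03] [0.88 0.  ]
-0.055 [0.2 0.2 2.3] [ 0.12 -0.87 -0.01] [0.88 0.  ]
-0.056 [-0.5 -0.4  7.3] [ 0.23 -0.19 -0.01] [0.88 0.  ]
[0.00088105 0.         0.        ] -0.0555 False
[ 0.514  -0.1401  0.1178] F [-0.5 -0.4  4.7] gap 0.0254 t 39.38
```

View pics/s12a.png

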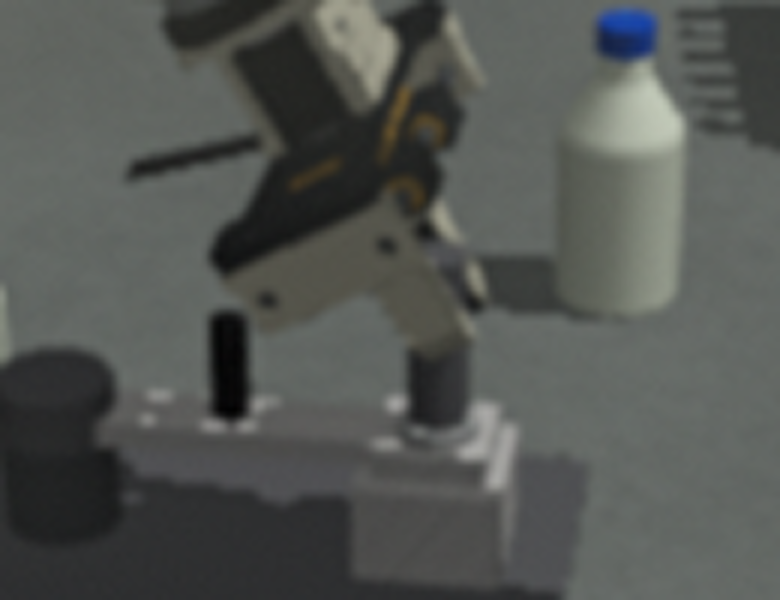

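```bash
python3 - <<'E'
import sys; sys.path.insert(0,'.')
from slide import *
off=np.load('off.npy')
place(EYE+off+[0,0,-.0548],90,.03); manip.sleep(.1); print(np.round(frc(),1))
effector.open_jaws(); st()
M=R.from_quat(manip.current_tcp_rot()).as_matrix(); p=np.array(manip.current_tool_pos())
manip.servo_line(p-.12*M[:,2],vel=.15); st()
q=quat([0,0,-1],rz(87.5)); manip.move_pose([.53,-.143,.30],q); manip.sleep(.3); st()
snap('w13'); snap('s13','side'); snap('t13','top')
E
python3 - <<'E'
import cv2
a=cv2.imread('pics/s13.png'); cv2.imwrite('pics/s13a.png',cv2.resize(a[140:240,270:400],None,fx=6,fy=6,interpolation=cv2.INTER_CUBIC))
E
```

```text
[1.3 1.  4.5]
[ 0.514  -0.1401  0.1179] F [-1.   0.8  0.3] gap 0.0916 t 40.93
[ 0.5732 -0.1426  0.2211] F [-0.8 -0.2 -0.2] gap 0.0916 t 41.88
[ 0.5304 -0.1427  0.2982] F [ 0.  -0.5  1.2] gap 0.0919 t 42.83
```

View pics/s13a.png

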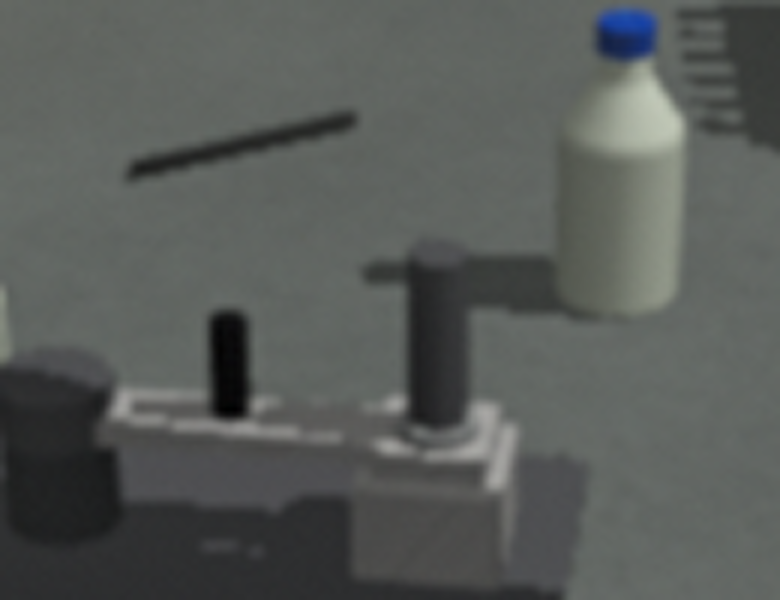

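View pics/w13.png

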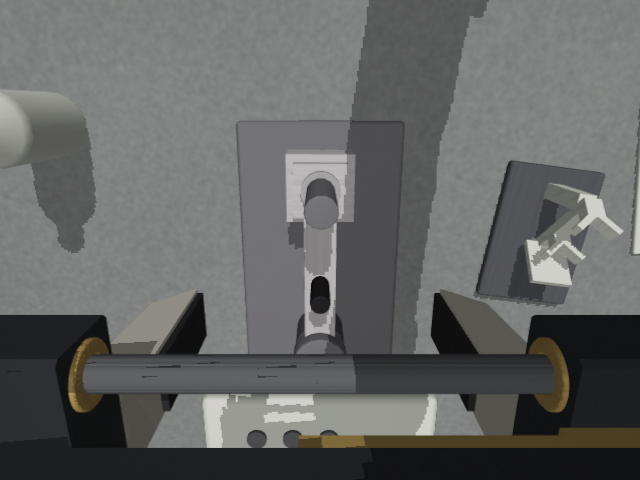

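View pics/t13.png

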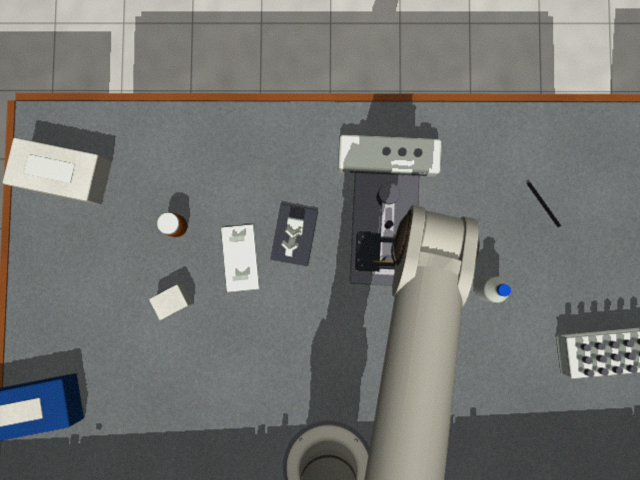

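```bash
python3 - <<'E'
import sys; sys.path.insert(0,'.')
from slide import *
c=pickle.load(open('pics/s13.pkl','rb')); w=pickle.load(open('pics/w13.pkl','rb'))
for e in (EYE,EYE+[.0009,0,0]): print(proj(c,e+[0,0,.086]),proj(w,e+[0,0,.086]),proj(c,e+[0,0,.0]))
print((438+.5)/6+269.5,(249+.5)/6+139.5)
print(tri(c,(342.6,181.1),w,(320,211)))
a=cv2.imread('pics/t0.png' if 0 else 'pics/top0.png').astype(int);b=cv2.imread('pics/t13.png').astype(int)
for n,(u,v) in dict(jar=(172,224),carton=(168,301),tray=(240,258),bottle=(503,290)).items(): print(n,np.abs(a-b)[v-14:v+14,u-14:u+14].mean().round(2))
manip.hand_in(); print(manip.current_clock())
E
```

```text
[343.02057565 180.71257881] [320.72465127 212.49894355] [342.96625956 210.63994228]
[342.65919999 180.6977861 ] [320.77696901 213.71989045] [342.61976933 210.62283975]
342.5833333333333 181.08333333333334
(array([ 0.52270452, -0.14100576,  0.15340338]), np.float64(0.0018396821642865805))
jar 2.73
carton 2.69
tray 55.03
bottle 3.48
the job is handed in; nothing more can be done
the job is handed in; nothing more can be done
```

The arm is swung over the bore and locked by the pin, and the job was handed in at about 43 s, well under the 72 s limit.

**What I did, in order**
1. I gripped the post and swung the arm about 32°. A close wrist picture then showed the arm's hole concentric with the bore to within about 0.3 mm.
2. I lifted the pin from the tray and laid it in the sloping rest with the handle end up, pushed lightly against the stop, then let go. A picture showed it sitting within about 0.5 mm of where it should be.
3. I took the pin again by its upper end and started it into the hole leaning about 15°, with the lower edge dipped about 4 mm. I then straightened it and slid it through. Side forces stayed under about 2 N until the collar landed, with about 7 N upward.
4. I opened the jaws and backed the gripper clear.

**Last checks**
- **Pin:** the side and wrist pictures show it upright with the collar on the arm. The handle end measured 153 mm up against an expected 155 mm. The two views missed each other by 1.8 mm, within the cameras' 2 mm accuracy.
- **Other things:** the jar, carton and bottle look unmoved, with only picture-noise differences between the first and last overhead views.
- **Disagreements:** the collar made contact about 1 mm lower than I had commanded, most likely from position error or a small slip in the grip. The bore position differed by about 1 mm between views. Neither affected the fit.

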